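# Show a cleaned phone frame to the inspection camera

## Task

Swing the drying rack's keeper arm about a quarter turn clear of the phone frames, then lift the largest of the three frames out of its slot and hold it in the air before the inspection camera: its middle on the line of sight 12 cm in front of the lens glass, its recessed inner side squarely facing the lens (the camera looks down at a slant, so the frame must lean too) and its long sides level. Finish there, still holding the frame and keeping it still. Leave the keeper open, the other two frames in their slots, the camera as it is set and the things lying about where they are.

Things in the scene. Friction and masses are not known exactly. Their poses are not given: they have to be found in the camera images.
- frame_large_centre (a point): centre of the largest of three bare aluminium phone frames standing on their long edges in the rack: 152 mm long (its y), 73 high (z, up), 8.5 thick (x), a slab with 10 mm corners and a 1.4 mm recess, 40-75 g. +x points out of the recessed inner side (bays, brass screws), -x out of the side with two lens holes. In the rack +x faces away from the robot, lower edge 14 mm above the bench
- frame_large: the same largest frame; origin at the middle of its lower long edge, axes as above. It can be gripped through its thickness at the middle of its top edge
- frame_medium_centre (a point): centre of the middle-sized frame, 132 mm long, 66 mm high, 8.5 mm thick, axes alike; it stays in the rack
- frame_small_centre (a point): centre of the smallest frame, 116 mm long, 59 mm high, 8.5 mm thick, axes alike; it stays in the rack
- rack: fixed rack, foot plate 200 mm (x) by 124 mm (y), origin under its middle on the bench, z up. Slots at its x = -46, 0, +46 mm in varying order of frames; a frame stands along the rack's y between two pairs of upright 6 mm pins (at y = -42 and +42 mm, tops 51 mm above the bench) with 1.5 mm play each side, and comes out straight up
- keeper (a joint): swing angle (rad) of the keeper, a level aluminium arm 13 mm wide just over the frames' top edges (underside 89 mm above the bench, frames' tops up to 87 mm). 0 = closed, along the rack over all three; grows as the knob end swings towards the rack's -y side (counterclockwise from above); stop at 2.0. Light friction, under 1 N at the knob; stays where left; at 1.57 it sticks out sideways, clear
- keeper_knob (a point): middle of the grip of the black round knob standing upright on the keeper's free end: 17 mm in diameter, grip 101 to 128 mm above the bench, this point at 114 mm. Fast to the arm, 145 mm from the pivot; moves on a level circle about keeper_pivot
- keeper_pivot (a point): point on the keeper's upright pivot axis, at knob height, over a post at the rack's x = +86, y = -36 mm
- lens (a point): middle of the camera head's front glass; the head is a black barrel, 54 mm across at its ring of lamps, leaning down towards the robot, with tilt and direction varying. -x of this point runs out of the lens along the line of sight, y is level. A frame rightly presented has its x, y, z axes along x, y, z of this point and its centre at (-0.12, 0, 0) m in it
- camera_tilt (a joint): angle (rad) by which the line of sight leans below level; stiff, to be left as it is
- camera_stand: fixed camera stand, origin on the bench under the middle of its round foot (110 mm across, 18 mm high); its -x is the way the camera looks. A 22 mm column, 370 mm tall, stands at x = +30 mm; the head tilts about a level axis at x = -15 mm, 310 mm above the bench, and its glass is 60 mm from that axis
- tape_roll: bystander: roll of brown tape lying flat, 68 mm across, 40 mm high; origin under its middle
- white_pump_bottle: bystander: white square pump bottle with a steel dish on top, 52x56x94 mm; origin under its middle
- esd_brush: bystander: thin cleaning brush with a wooden handle, lying, 160 mm long, 12 mm thick; origin under its middle
- side_cutter: bystander: small side cutters with red grips, lying, 118x51x12 mm; origin under its middle
- loupe: bystander: small black loupe barrel, 34 mm across, 36 mm high; origin under its middle
- cream_jar: bystander: white screw jar, 68 mm across, 72 mm high; origin under its middle

How it is judged:
On the way, in this order (a step that is already met when the one before it is completed fails the run):
1. the keeper arm is swung clear of the frames (at least 1.1 rad open) (value of joint keeper above 1.1 rad), for 0.2 s.
2. the largest frame is lifted out of its slot in the fingers (contact force between the fingers and frame_large above 1 N and contact force between frame_large and rack below 0.05 N and contact force between frame_large and camera_stand below 0.05 N and height (world z) of frame_large_centre above 0.11 m), for 0.2 s.
At the end, for the whole second after the job is handed in: the fingers alone hold the largest frame, still, its centre within 15 mm of the point 120 mm before the glass on the line of sight (each way), inner side to the lens, square and level within 10 degrees; keeper at least 1.1 rad open; other frames within 15 mm of their places (x of frame_large_centre in the frame of lens between -0.135 and -0.105 m and y of frame_large_centre in the frame of lens between -0.015 and 0.015 m and z of frame_large_centre in the frame of lens between -0.015 and 0.015 m and angle between the x axis of frame_large_centre and the x axis of lens, either way round below 0.175 rad and angle between the y axis of frame_large_centre and the y axis of lens, either way round below 0.175 rad and x of lens in the frame of frame_large_centre above 0.09 m and contact force between the fingers and frame_large above 1 N and contact force between frame_large and rack below 0.05 N and contact force between frame_large and camera_stand below 0.05 N and distance of each of frame_medium_centre, frame_small_centre from where it was at the start of the episode below 0.015 m and value of joint keeper above 1.1 rad and linear speed of frame_large below 0.02 m/s and angular speed of frame_large below 0.2 rad/s); the arm keeps its last pose, push and grip.
It fails at once if one of the other frames is pushed or pulled out of its place (distance of any of frame_medium_centre, frame_small_centre from where it was at the start of the episode above 0.02 m).
It fails at once if the camera is knocked out of its setting (distance of lens from where it was at the start of the episode above 0.006 m).
It fails at once if something else on the bench is knocked away (distance of any of tape_roll, white_pump_bottle, esd_brush, side_cutter, loupe, cream_jar from where it was at the start of the episode above 0.02 m).
It also fails if it takes over 48 s, if anything falls off the work surface, if the arm or the gripper's body presses on something with over 40 N, if the wrist force passes 120 N, or if a joint passes its speed limit or range.

## Robot

A 7-joint arm with a two-finger parallel gripper is mounted at the origin on a cart in front of the work surface, level with it; the furniture and walls round the work are solid. World frame = base frame: x ahead of the robot, y to its left, z up, the work surface at z = 0. Lengths are in m, angles in rad, forces in N, time in s.
With the tool pointing down it reaches from about 0.425 to 0.875 m from the base axis. Payload 4.7 kg.
Tool frame: the origin (TCP) lies between the finger pads; the fingertips stand 14 mm ahead of it and the grasp point (between the pads) lies 5 mm behind it; z points along the fingers, y is the line along which they close (so a half turn about z gives the same grasp; the last joint's range is limited). The gripper opens to 87 mm and grips with 3 to 60 N. Pads are 19 mm wide; open, the fingers measure 117 mm over their backs; the gripper's body (75 mm by 190 mm) begins 51 mm behind the grasp point.
Start: joints at [-1.229, 0.321, -0.07, 1.45, 0.023, 1.371, -0.057], TCP at [0.209, 0.615, 0.237] pointing down, gripper open.
Joint ranges: [-2.86, 2.86], [-0.3, 2.09], [-1.38, 1.24], [0.06, 2.45], [-1.56, 4.7], [0.09, 2.05], [-2.69, 2.69]. Speed limits (rad/s): [2.57, 2.57, 3.14, 3.14, 3.14, 3.14, 3.14].

## Interface

Orientations are given as a rotation vector (axis times angle).
In Python, from bench import get_state, get_image, camera_params, close_job gives the robot as it stands. The module is installed in compiled form; this text tells all that it offers.
- The arm moves only by the tool arm_command, never from a script. Its argument "motion" is a list of rows, each a list of 5 numbers: the finger opening in mm, from 0 to 87, then the shift along the tool's x, y, z in mm, then the turn about the tool's z in degrees. In form: [[gripper, x, y, z, spin], ...]. A call has 1 to 5 rows; each row is the pose to reach, as a shift and turn from the pose commanded when the call began, along the tool's axes at that moment; what a row does not reach only later rows make up. A row lasts 1/12 s, in which the tool goes at most 41.7 mm and 7.16 degrees, less where a joint would pass 70% of its speed; a pose out of reach is approached as far as the arm can. A call with a gripper value outside its range is refused whole. The fingers move at their own pace and stop on an object; "newtons" is the grip in N (left out, the last holds). Time passes only in rows, so rows that repeat a pose let the fingers close. It gives the time, the measured TCP pose, the force, the opening and the grip force at its end, in the units of the state.
- get_state(): the state, without advancing time (a new reading comes with each control period).
- get_image(name): name is "side" or "top" or "wrist"; returns (picture, depth): 400x640x3 uint8, red, green, blue; 400x640 float32, m along the optical axis (not along the pixel's ray), 0 where there is no reading.
- camera_params(name): a dict with "intrinsics" (3x3 intrinsics, pixels), "D" ([k1, k2, p1, p2, k3] as OpenCV has them; the pictures are not rectified), "extrinsics" (4x4, takes a point from camera to world coordinates). Camera axes: x right, y down, z forward; pixel columns grow to the right and rows downward; lengths in m; the calibration is good to about 2 mm. A picture is of the moment at which its call begins: read the wrist's pose just before it. camera_params takes no time and is no camera call; for the wrist camera it gives the pose at the moment of the call.
- close_job(): hands the job in; it is judged then, once.
The state is a dict: "time": time; "joint_positions": joint angles; "qd": joint speeds; "joint_torque": joint torques, N m; "position": TCP position; "tool_rot": TCP orientation; "ft_force": force on the tool from outside, world axes, zero at the start; "torque": the same for the moment, N m; "grip_width": opening from 0.0 (shut) to 1.0 (fully open); "grip_force": force on a finger pad.
Only numpy, scipy, OpenCV 4.12 (cv2) and the standard library are available. Lean on these libraries where they do the work, as an engineer would, in place of code of your own. Each camera call takes 0.05 s, during which the arm holds its last target. There are 200 camera calls.

## Working session

There is one attempt and no reset: what is moved stays moved. The work goes in short steps, Python scripts to look and compute and a tool call to move; the robot and the scene stay as the last step left them, time stands still between calls to the robot, and variables do not carry over. Pictures are saved under pics/ and viewed, at most 10 in all, crops included, and the job is handed in when it is done.

Besides the shell and the picture viewer there is one more tool, called after "Call:" by a JSON object that holds its "method" and its "body". arm_command: Moves the arm, as the interface text tells. Its arguments: {"type":"object","properties":{"motion":{"type":"array"},"newtons":{"type":"number"}},"required":["motion"]}

```bash
mkdir -p pics; cat > h.py <<'E'
import numpy as np, cv2
from bench import *
from scipy.spatial.transform import Rotation as R
def grab(n):
    P=camera_params(n); im,d=get_image(n); return im,d,P
def cloud(d,P):
    K=np.array(P["intrinsics"]);D=np.array(P["D"]);T=np.array(P["extrinsics"])
    v,u=np.mgrid[:400,:640]
    n=cv2.undistortPoints(np.stack([u,v],-1).reshape(-1,1,2).astype(float),K,D).reshape(400,640,2)
    p=np.concatenate([n,np.ones((400,640,1))],-1)*d[...,None]
    w=p@T[:3,:3].T+T[:3,3]; w[d<=0]=np.nan
    return w
E
python3 - <<'E'
from h import *
for n in("side","top"):
    im,d,P=grab(n); cv2.imwrite(f"pics/{n}0.png",im[...,::-1]); np.savez(f"{n}0.npz",im=im,w=cloud(d,P)); print(n,np.round(P["extrinsics"],3).tolist(),np.round(P["intrinsics"],0).tolist())
s=get_state();print(s)
E
```

```text
side [[-0.962, -0.172, 0.213, 0.255], [-0.274, 0.587, -0.762, 1.16], [0.006, -0.791, -0.612, 1.006], [0.0, 0.0, 0.0, 1.0]] [[499.0, 0.0, 317.0], [0.0, 499.0, 205.0], [0.0, 0.0, 1.0]]
top [[-0.084, -0.972, 0.219, 0.233], [-0.996, 0.081, -0.021, 0.171], [0.003, -0.22, -0.976, 1.547], [0.0, 0.0, 0.0, 1.0]] [[453.0, 0.0, 313.0], [0.0, 453.0, 194.0], [0.0, 0.0, 1.0]]
{'time': 0.1, 'joint_positions': array([-1.22888397,  0.32172274, -0.07009993,  1.45155507,  0.0226269 ,
        1.37082182, -0.05686725]), 'qd': array([ 4.93992051e-04, -4.99941090e-04, -4.48138372e-05, -1.67714239e-03,
        8.20283657e-04,  1.53089600e-03,  3.22359934e-04]), 'joint_torque': array([-5.32259473e-04, -4.92573524e+01, -4.06156294e-01, -3.13402069e+01,
       -6.41855900e-02,  3.94625554e-02,  8.50384663e-05]), 'position': array([0.20917269, 0.61491676, 0.23558694]), 'tool_rot': array([-5.12472147e-01, -3.09934393e+00,  2.68916010e-03]), 'ft_force': array([ 0.95177908, -1.51584393,  0.47370054]), 'torque': array([0.01867052, 0.00757558, 0.01570824]), 'grip_force': 0.0, 'grip_width': 0.9980475498909768}
```

View pics/side0.png

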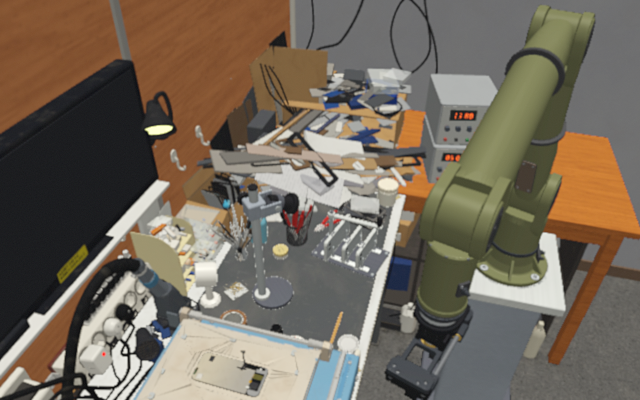

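View pics/top0.png

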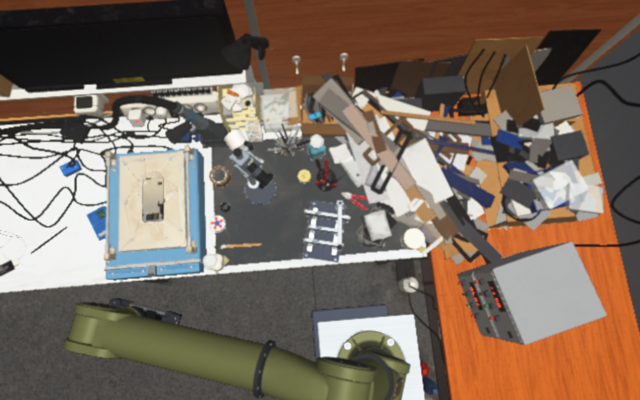

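```bash
python3 - <<'E'
from h import *
t=np.load("top0.npz")["im"][150:280,195:375]; s=np.load("side0.npz")["im"][165:320,220:410]
cv2.imwrite("pics/c1.png",cv2.resize(t,None,fx=4.4,fy=4.4,interpolation=2)[...,::-1][:600,:800])
cv2.imwrite("pics/c2.png",cv2.resize(s,None,fx=3.8,fy=3.8,interpolation=2)[...,::-1][:600,:800])
E
```

```text
(no output)
```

View pics/c1.png

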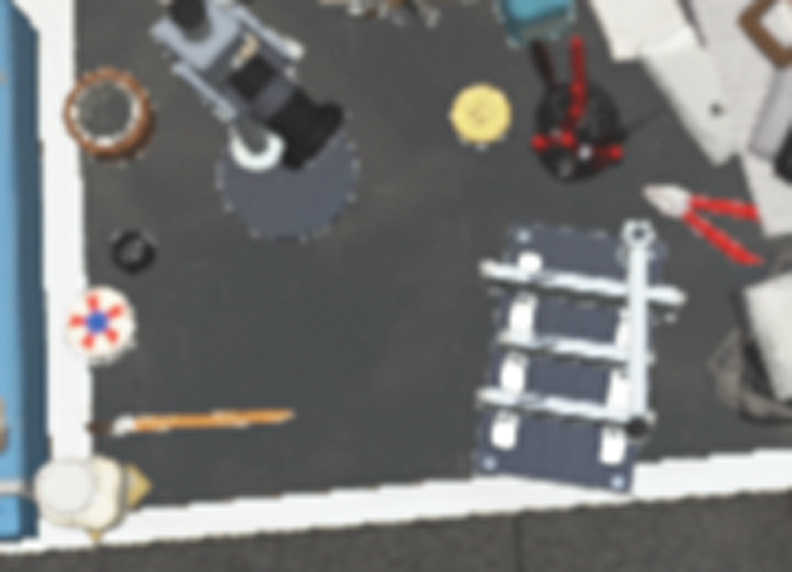

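View pics/c2.png

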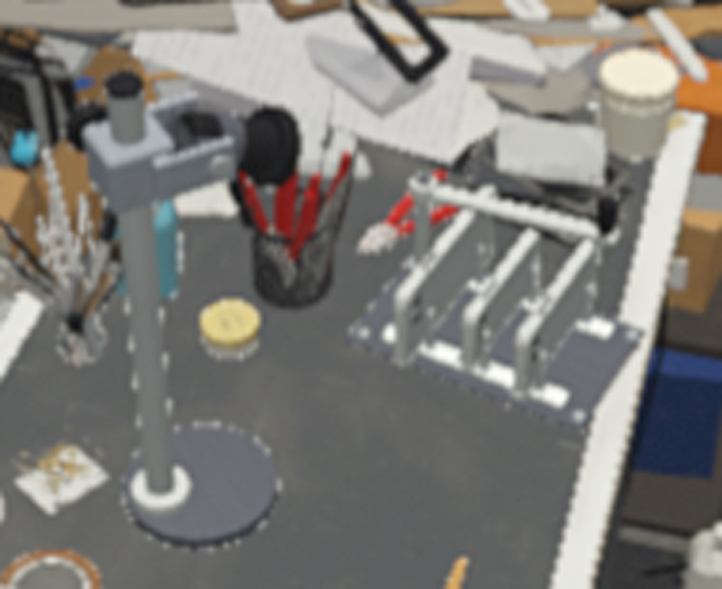

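```bash
python3 - <<'E'
from h import *
for n in("top","side"):
    w=np.load(n+"0.npz")["w"]; im=np.load(n+"0.npz")["im"]
    z=w[...,2]
    near=(w[...,0]>.2)&(w[...,0]<.8)&(w[...,1]<.5)&(w[...,1]>-.4)
    bench=near&(abs(z)<.01); print(n,"bench z",np.nanmedian(z[bench]), w[200,262].round(3))
    hi=(near&(z>.2)&(z<.42)).astype(np.uint8)
    fr=(near&(z>.075)&(z<.14)).astype(np.uint8)
    for nm,m in(("hi",hi),("fr",fr)):
        c,l,st,ce=cv2.connectedComponentsWithStats(m)
        for i in range(1,c):
            if st[i,4]>15:
                p=w[l==i]; print(nm,st[i].tolist(),p.mean(0).round(3),p.min(0).round(3),p.max(0).round(3))
px={"top":dict(pivot=(340,203),knob=(339.5,247),foot=(260.5,191),col=(253,184),lens=(268,179)),}
w=np.load("top0.npz")["w"]
for k,(u,v) in px["top"].items():
    print(k,w[int(v)-1:int(v)+2,int(u)-1:int(u)+2].reshape(-1,3)[[0,2,4,6,8]].round(3).tolist())
E
```

```text
top bench z -0.001161768754353476 [0.571 0.315 0.015]
hi [323, 104, 65, 50, 1319] [ 0.738 -0.022  0.223] [ 0.648 -0.102  0.2  ] [0.8   0.089 0.257]
hi [400, 129, 13, 16, 85] [ 0.696 -0.167  0.207] [ 0.67  -0.181  0.2  ] [ 0.722 -0.148  0.217]
hi [229, 141, 45, 48, 903] [0.607 0.314 0.32 ] [0.544 0.253 0.221] [0.68  0.371 0.375]
hi [478, 259, 49, 35, 1280] [ 0.24  -0.352  0.289] [ 0.2 -0.4  0.2] [ 0.287 -0.309  0.313]
fr [281, 123, 10, 18, 54] [0.777 0.215 0.1  ] [0.758 0.199 0.077] [0.799 0.226 0.135]
fr [291, 123, 195, 133, 6415] [ 0.556 -0.214  0.109] [ 0.317 -0.4    0.075] [0.799 0.197 0.14 ]
fr [244, 126, 17, 11, 149] [0.786 0.325 0.118] [0.776 0.3   0.076] [0.799 0.35  0.138]
fr [269, 126, 15, 21, 80] [0.763 0.242 0.097] [0.737 0.224 0.076] [0.791 0.266 0.137]
fr [198, 129, 17, 8, 81] [0.797 0.481 0.105] [0.794 0.456 0.078] [0.8   0.5   0.139]
fr [224, 130, 22, 22, 289] [0.76  0.384 0.12 ] [0.727 0.351 0.09 ] [0.798 0.421 0.134]
fr [294, 135, 30, 20, 281] [0.726 0.125 0.108] [0.702 0.091 0.075] [0.753 0.189 0.138]
fr [268, 148, 13, 3, 28] [0.72  0.256 0.108] [0.709 0.237 0.075] 
[... 2454 characters left out ...]
0.8   0.5   0.136]
fr [338, 335, 21, 17, 265] [0.371 0.481 0.09 ] [0.348 0.462 0.083] [0.394 0.5   0.097]
pivot [[0.524, 0.057, 0.105], [0.524, 0.05, 0.098], [0.521, 0.054, 0.1], [0.518, 0.057, 0.097], [0.518, 0.051, 0.096]]
knob [[0.379, 0.076, 0.127], [0.378, 0.07, 0.132], [0.375, 0.073, 0.131], [0.373, 0.076, 0.127], [0.372, 0.07, 0.127]]
foot [[0.608, 0.324, 0.011], [0.605, 0.316, 0.022], [0.605, 0.321, 0.009], [0.599, 0.323, 0.019], [0.599, 0.316, 0.018]]
col [[0.622, 0.341, 0.061], [0.624, 0.335, 0.05], [0.623, 0.34, 0.042], [0.621, 0.344, 0.039], [0.624, 0.339, 0.023]]
lens [[0.568, 0.269, 0.312], [0.568, 0.264, 0.31], [0.565, 0.267, 0.31], [0.562, 0.27, 0.309], [0.562, 0.264, 0.308]]
```

```bash
python3 - <<'E'
from h import *
A={n:np.load(n+"0.npz") for n in("top","side")}
# foot
for n in A:
    w=A[n]["w"];r=np.hypot(w[...,0]-.6,w[...,1]-.315)
    m=(r<.08)&(w[...,2]>.011)&(w[...,2]<.028); p=w[m][:,:2].astype(np.float32)
    p=p[np.hypot(*(p-np.median(p,0)).T)<.065]
    print(n,"foot",cv2.minEnclosingCircle(p),len(p))
    c=w[(r<.09)&(w[...,2]>.06)&(w[...,2]<.2)]; print(" col",np.median(c,0),len(c))
    t=w[(r<.09)&(w[...,2]>.355)]; print(" coltop",t.mean(0),len(t))
# rack: keeper bar & frames
P=np.concatenate([A[n]["w"].reshape(-1,3) for n in A]); C=np.concatenate([A[n]["im"].reshape(-1,3) for n in A]).astype(int)
yaw=-.127; ex=np.array([np.cos(yaw),np.sin(yaw)]);ey=np.array([-ex[1],ex[0]]);o=np.array([.440,.101])
L=np.c_[(P[:,:2]-o)@ex,(P[:,:2]-o)@ey,P[:,2]]
for s in(-.046,0,.046):
    m=(abs(L[:,0]-s)<.014)&(abs(L[:,1])<.1)&(L[:,2]>.062)&(L[:,2]<.092)&((L[:,1]>-.022)|(L[:,1]<-.05)); q=L[m]
    print("slot",s,"x",np.median(q[:,0]).round(4),"y",np.percentile(q[:,1],[1,99]).round(4),"z",np.percentile(q[:,2],97).round(4),len(q),"slope",np.polyfit(q[:,1],q[:,0],1)[0].round(3))
# head
for n in A:
    w=A[n]["w"].reshape(-1,3);c=A[n]["im"].reshape(-1,3).astype(int)
    m=(np.hypot(w[:,0]-.59,w[:,1]-.3)<.1)&(w[:,2]>.2)&(w[:,2]<.4)&(c.max(1)<45)&(np.hypot(w[:,0]-.627,w[:,1]-.345)>.03)
    print(n,m.sum(),w[m].min(0),w[m].max(0)); np.save(n+"_head.npy",w[m])
E
```

```text
top foot ((0.609782874584198, 0.3220219314098358), 0.05467277020215988) 490
 col [0.62350342 0.33927171 0.09029043] 34
 coltop [0.63120176 0.34193529 0.36743789] 68
side foot ((0.611996054649353, 0.3214225769042969), 0.05680442601442337) 903
 col [0.62936284 0.34959797 0.13357368] 349
 coltop [0.63189276 0.34528967 0.36597645] 102
slot -0.046 x -0.0403 y [-0.0186  0.0796] z 0.083 230 slope 0.102
slot 0 x 0.0054 y [-0.0208  0.0644] z 0.0767 174 slope 0.109
slot 0.046 x 0.0514 y [-0.0673  0.0803] z 0.0902 314 slope 0.097
top 124 [0.54580479 0.25830048 0.28757205] [0.65835813 0.31889631 0.32982184]
side 284 [0.5465911  0.26590647 0.26949313] [0.67908387 0.33443078 0.32857041]
```

```bash
python3 - <<'E'
from h import *
F=np.array([.611,.3217]);
p=np.concatenate([np.load(n+"_head.npy") for n in("top","side")])
p=p[np.hypot(*(p[:,:2]-[.575,.29]).T)<.07]
for yawd in(44,47,50):
    a=np.radians(yawd); lk=-np.array([np.cos(a),np.sin(a)]); la=np.array([-lk[1],lk[0]])
    s=(p[:,:2]-F)@lk-.015; l=(p[:,:2]-F)@la; h=p[:,2]-.310
    print(yawd,"lat range",np.percentile(l,[2,50,98]).round(4))
    for t in np.radians([10,15,20,25,30,35,40]):
        ax=s*np.cos(t)-h*np.sin(t); v=s*np.sin(t)+h*np.cos(t); r=np.hypot(v,l)
        k=[(np.percentile(r[(ax>b)&(ax<b+.01)],[50,95])*1000).round(1).tolist() if ((ax>b)&(ax<b+.01)).sum()>4 else None for b in(.01,.02,.03,.04,.05)]
        f=(ax>.035); print("  t",round(np.degrees(t)),"axmax",np.percentile(ax,[95,99]).round(3),"r(ax)",k,"front r std",r[f].std().round(4), r[f].mean().round(4))
E
```

```text
44 lat range [-0.024  -0.009   0.0183]
  t 10 axmax [0.056 0.058] r(ax) [None, [15.7, 21.1], [10.9, 24.4], [15.5, 30.8], [15.5, 26.1]] front r std 0.0076 0.0158
  t 15 axmax [0.055 0.058] r(ax) [None, [15.0, 18.0], [11.9, 19.0], [15.6, 28.0], [18.5, 25.8]] front r std 0.0059 0.0165
  t 20 axmax [0.055 0.056] r(ax) [None, [14.4, 17.6], [13.6, 17.2], [17.2, 25.2], [21.5, 25.0]] front r std 0.0048 0.0178
  t 25 axmax [0.053 0.056] r(ax) [None, [15.2, 18.7], [15.1, 18.3], [19.3, 25.7], [24.0, 27.1]] front r std 0.0046 0.0196
  t 30 axmax [0.052 0.055] r(ax) [None, [17.1, 20.5], [16.6, 21.6], [21.4, 29.7], [25.8, 31.7]] front r std 0.0054 0.0216
  t 35 axmax [0.051 0.054] r(ax) [None, [19.4, 23.4], [19.4, 24.7], [25.8, 33.6], [26.1, 30.6]] front r std 0.0067 0.0239
  t 40 axmax [0.05  0.053] r(ax) [None, [21.8, 25.8], [24.1, 35.8], [28.5, 37.2], [23.5, 31.8]] front r std 0.008 0.0264
47 lat range [-0.027  -0.0115  0.0147]
  t 10 axmax [0.055 0.058] r(ax) [None, [17.4, 22.3], [12.8, 30.1], [16.9, 32.7], [16.1, 27.7]] front r std 0.0082 0.0172
  t 15 axmax [0.055 0.057] r(ax) [None, [17.0, 
[... 876 characters left out ...]
) [None, [18.4, 22.1], [15.6, 22.5], [20.1, 32.5], [20.3, 29.6]] front r std 0.0074 0.0196
  t 20 axmax [0.053 0.056] r(ax) [None, [17.6, 21.4], [16.3, 20.8], [21.2, 30.8], [23.6, 30.1]] front r std 0.0061 0.0208
  t 25 axmax [0.052 0.054] r(ax) [None, [18.1, 22.1], [17.7, 20.2], [23.0, 30.3], [27.0, 30.3]] front r std 0.0053 0.0224
  t 30 axmax [0.051 0.053] r(ax) [None, [18.8, 22.8], [19.3, 22.7], [25.4, 32.0], [28.8, 32.7]] front r std 0.0053 0.0244
  t 35 axmax [0.05  0.052] r(ax) [None, [20.3, 24.6], [21.2, 27.7], [27.8, 35.0], [29.6, 34.0]] front r std 0.0061 0.0266
  t 40 axmax [0.048 0.052] r(ax) [None, [22.2, 26.1], [25.7, 36.8], [30.9, 38.0], [20.8, 29.5]] front r std 0.0072 0.0289
```

Call:
{"method": "arm_command", "body": {"motion": [[0,0,0,0,0]]}}

```text
time: 0.18
position: [0.2092, 0.615, 0.2358]
tool_rot: [-0.513, -3.099, 0.002]
ft_force: [-0.8, -0.3, 1.1]
grip_width: 0.976
grip_force: 0.0
```

```bash
python3 - <<'E'
from h import *
P=np.concatenate([np.load(n+"0.npz")["w"].reshape(-1,3) for n in("top","side")])
for x in np.arange(.32,.62,.03):
    print(round(x,2),[ (int(np.nanpercentile(q[:,2],95)*1000) if len(q:=P[(abs(P[:,0]-x-.015)<.015)&(abs(P[:,1]-y-.015)<.015)])>3 else None) for y in np.arange(-.24,.12,.03)])
print(np.arange(-.24,.12,.03).round(2))
for n,d in(("start->pre",np.array([.465,.155])),):
    s=get_state(); Rm=R.from_rotvec(s["tool_rot"]).as_matrix(); print(Rm.round(3).tolist(), Rm.T@(np.r_[d,.16]-s["position"]))
E
```

```text
0.32 [62, 61, 2, 1, 2, 2, 0, 2, 2, 1, 12, 10]
0.35 [64, 73, 70, 57, 3, 30, 18, 3, 2, 2, 127, 12]
0.38 [51, 74, 75, 70, 58, 59, 57, 47, 4, 58, 119, 80]
0.41 [98, 73, 73, 50, 65, 68, 66, 48, 32, 69, 97, 58]
0.44 [110, 106, 41, 92, 65, 70, 68, 60, 5, 94, 97, 73]
0.47 [129, 117, 119, 100, 100, 73, 68, 61, 53, 96, 96, 87]
0.5 [135, 134, 118, 109, 114, 56, 47, 13, 4, 105, 101, 13]
0.53 [145, 144, 145, 140, 124, 139, 125, 12, 10, 11, 11, 12]
0.56 [152, 151, 159, 160, 157, 141, 125, 42, 10, 6, 123, 122]
0.59 [163, 163, 167, 176, 173, 147, 106, 73, 55, 137, 86, 123]
[-0.24 -0.21 -0.18 -0.15 -0.12 -0.09 -0.06 -0.03  0.    0.03  0.06  0.09]
[[-0.947, 0.322, -0.0], [0.322, 0.947, -0.001], [-0.0, -0.001, -1.0]] [-0.39028219 -0.35310098  0.0763063 ]
```

Call:
{"method": "arm_command", "body": {"motion": [[0,-29,-29,0,7],[0,-58,-58,0,14],[0,-87,-87,0,21],[0,-116,-116,0,28],[0,-145,-145,0,35]]}}

```text
time: 0.6
position: [0.3004, 0.4294, 0.2363]
tool_rot: [-1.429, -2.798, 0.0]
ft_force: [0.5, 0.3, 0.9]
grip_width: 0.632
grip_force: 0.0
```

Call:
{"method": "arm_command", "body": {"motion": [[0,-40,-8,0,7],[0,-80,-16,0,14],[0,-120,-24,0,21],[0,-160,-32,0,28],[0,-197,-40,0,35]]}}

```text
time: 1.02
position: [0.3846, 0.2464, 0.2366]
tool_rot: [-2.205, -2.238, -0.001]
ft_force: [1.0, 0.1, -0.6]
grip_width: 0.251
grip_force: 0.0
```

```bash
cat >> h.py <<'E'
def to(tgt):
    s=get_state(); Rm=R.from_rotvec(s["tool_rot"]).as_matrix()
    print("t",round(s["time"],2),"pos",s["position"].round(4),"q",s["joint_positions"].round(2))
    print("Rcols az x,y:",[round(float(np.degrees(np.arctan2(Rm[1,i],Rm[0,i]))),1) for i in(0,1)],"tz",Rm[:,2].round(3))
    for g in tgt: print(g,"->mm",((Rm.T@(np.array(g)-s["position"]))*1000).round(1))
E
python3 -c "
from h import *
to([(.454,.099,.2),(.454,.099,.107)])"
```

```text
t 1.02 pos [0.3846 0.2464 0.2366] q [-0.9  -0.1   0.25  1.91  0.03  1.33 -0.64]
Rcols az x,y: [90.8, 0.8] tz [ 0.  0. -1.]
(0.454, 0.099, 0.2) ->mm [-148.4   67.2   36.6]
(0.454, 0.099, 0.107) ->mm [-148.5   67.2  129.6]
```

Call:
{"method": "arm_command", "body": {"motion": [[0,-37,17,9,4],[0,-74,34,18,8],[0,-111,50,27,12],[0,-148,67,36,14],[0,-148,67,36,14]]}}

```text
time: 1.43
position: [0.456, 0.0934, 0.1993]
tool_rot: [2.465, 1.942, -0.004]
ft_force: [-0.5, 0.0, -0.0]
grip_width: 0.008
grip_force: 0.0
```

```bash
python3 -c "
from h import *
im,d,P=grab('wrist'); cv2.imwrite('pics/w1.png',im[...,::-1]); np.savez('w1.npz',im=im,w=cloud(d,P)); print(np.round(P['extrinsics'],3).tolist())
to([(.454,.099,.107)])"
```

```text
[[0.972, -0.226, -0.064, 0.474], [-0.235, -0.934, -0.27, 0.168], [0.001, 0.277, -0.961, 0.347], [0.0, 0.0, 0.0, 1.0]]
t 1.48 pos [0.4549 0.0976 0.1998] q [-0.73 -0.07  0.45  1.95  0.03  1.25 -0.53]
Rcols az x,y: [76.7, -13.3] tz [-0.001 -0.001 -1.   ]
(0.454, 0.099, 0.107) ->mm [ 1.3 -1.1 92.8]
```

View pics/w1.png

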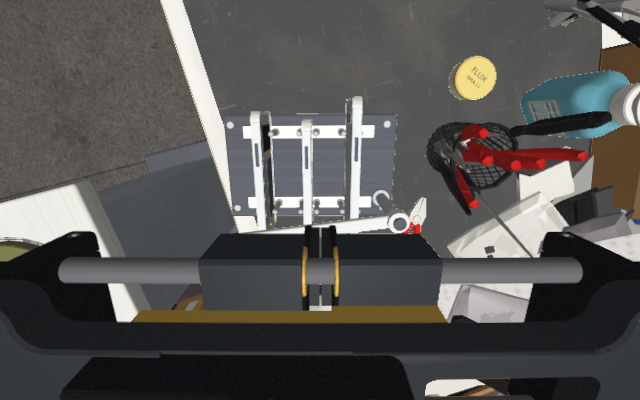

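Call:
{"method": "arm_command", "body": {"motion": [[0,0,0,35,0],[0,0,0,70,0],[0,0,0,93,0],[0,0,0,93,0]]}}

```text
time: 1.82
position: [0.45, 0.1022, 0.1031]
tool_rot: [-2.451, -1.961, 0.014]
ft_force: [-0.5, 0.4, -0.4]
grip_width: 0.009
grip_force: 0.0
```

Call:
{"method": "arm_command", "body": {"motion": [[0,-12,0,0,0],[0,-24,0,0,0],[0,-36,0,0,0],[0,-46,1,0,0],[0,-55,2,0,0]]}}

```text
time: 2.23
position: [0.4461, 0.0474, 0.1098]
tool_rot: [2.455, 1.958, 0.009]
ft_force: [2.0, 3.2, 4.0]
grip_width: 0.005
grip_force: 2.2
```

Call:
{"method": "arm_command", "body": {"motion": [[0,-10,7,0,0],[0,-19,14,0,0],[0,-28,21,0,0],[0,-37,29,0,0],[0,-46,37,0,0]]}}

```text
time: 2.65
position: [0.4724, -0.0043, 0.1099]
tool_rot: [2.454, 1.96, 0.011]
ft_force: [2.3, 5.6, 7.2]
grip_width: 0.004
grip_force: 3.4
```

```bash
python3 -c "
from h import *
s=get_state();print(s['ft_force'],s['position'])
for n in('side','top'):
    im,d,P=grab(n); np.savez(n+'1.npz',im=im,w=cloud(d,P))
    if n=='side': cv2.imwrite('pics/s1.png',cv2.resize(im[150:320,220:460],None,fx=3,fy=3)[...,::-1])
"
```

```text
[2.27277514 5.56151636 7.1646012 ] [ 0.47241307 -0.00427955  0.1099496 ]
```

View pics/s1.png

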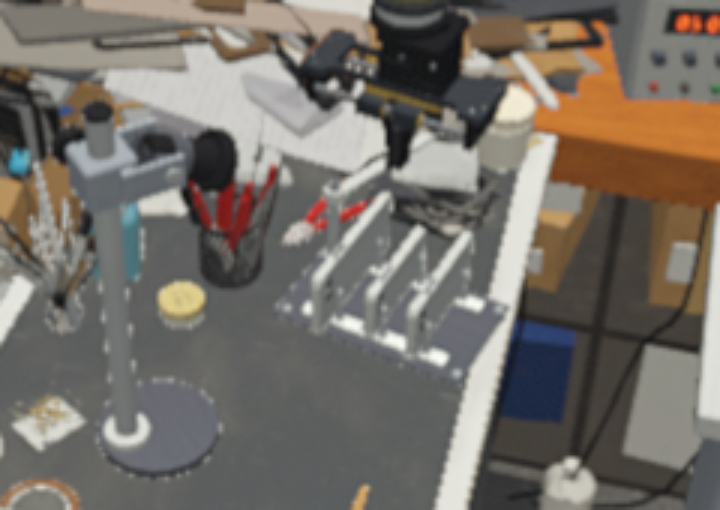

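```bash
python3 - <<'E'
from h import *
P=np.concatenate([np.load(n+"1.npz")["w"].reshape(-1,3) for n in("top","side")])
pv=np.array([.521,.0545]); r=P[:,:2]-pv; d=np.hypot(*r.T)
m=(P[:,2]>.088)&(P[:,2]<.108)&(d<.06)&(d>.015)
a=np.degrees(np.arctan2(r[m,1],r[m,0]))%360
h,e=np.histogram(a,24,(0,360)); print(h.tolist())
k=(P[:,2]>.112)&(P[:,2]<.135)&(abs(d-.145)<.012); a=np.degrees(np.arctan2(r[k,1],r[k,0]))%360
print(np.histogram(a,24,(0,360))[0].tolist())
print("closed az 167; open = az-167")
E
```

```text
[0, 3, 0, 0, 0, 0, 0, 0, 5, 5, 2, 4, 4, 2, 2, 54, 27, 2, 0, 0, 0, 0, 0, 0]
[10, 28, 0, 0, 0, 0, 0, 0, 0, 0, 0, 0, 0, 0, 0, 12, 0, 0, 10, 2, 12, 0, 0, 0]
closed az 167; open = az-167
```

Call:
{"method": "arm_command", "body": {"motion": [[0,-2,6,0,0],[0,-4,12,0,0],[0,-6,18,0,0],[0,-8,24,0,0]]}}

```text
time: 3.08
position: [0.4934, -0.0173, 0.11]
tool_rot: [2.455, 1.96, 0.008]
ft_force: [0.9, 5.4, 8.2]
grip_width: 0.004
grip_force: 4.3
```

Call:
{"method": "arm_command", "body": {"motion": [[0,0,0,0,0],[0,0,-10,-20,0],[0,10,-10,-60,0],[0,40,-10,-95,0],[87,75,-10,-100,0]]}}

```text
time: 3.5
position: [0.5008, 0.0539, 0.2137]
tool_rot: [2.46, 1.949, 0.012]
ft_force: [1.3, -0.5, 1.0]
grip_width: 0.033
grip_force: 0.0
```

Call:
{"method": "arm_command", "body": {"motion": [[87,40,0,0,0],[87,40,0,0,0],[87,40,0,0,0]]}}

```text
time: 3.75
position: [0.5069, 0.0979, 0.2078]
tool_rot: [2.451, 1.965, -0.001]
ft_force: [-0.3, 0.2, -0.1]
grip_width: 0.226
grip_force: 0.0
```

```bash
python3 - <<'E'
from h import *
to([(.491,.100,.2)])
ws={}
for n in("wrist","top","side"):
    im,d,P=grab(n); ws[n]=cloud(d,P); np.savez(n+"2.npz",im=im,w=ws[n])
    if n=="wrist": cv2.imwrite("pics/w2.png",im[...,::-1])
pv=np.array([.521,.0545])
for n in ws:
    P=ws[n].reshape(-1,3); r=P[:,:2]-pv; d=np.hypot(*r.T)
    m=(P[:,2]>.088)&(P[:,2]<.104)&(d<.13)&(d>.05); a=np.degrees(np.arctan2(r[m,1],r[m,0]))%360
    print(n,"bar",np.histogram(a,18,(180,360))[0].tolist())
    k=(P[:,2]>.112)&(P[:,2]<.135)&(abs(d-.145)<.012); a=np.degrees(np.arctan2(r[k,1],r[k,0]))%360
    print(" knob",np.histogram(a,18,(180,360))[0].tolist())
# frames in rack frame
yaw=-.227; ex=np.array([np.cos(yaw),np.sin(yaw)]);ey=np.array([-ex[1],ex[0]]);o=np.array([.445,.109])
for n in ws:
    P=ws[n].reshape(-1,3); L=np.c_[(P[:,:2]-o)@ex,(P[:,:2]-o)@ey,P[:,2]]
    for s in(-.046,0,.046):
        m=(abs(L[:,0]-s)<.014)&(abs(L[:,1])<.1)&(L[:,2]>.066)&(L[:,2]<.094); q=L[m]
        if len(q)<20: continue
        zt=np.percentile(q[:,2],95); t=q[q[:,2]>zt-.008]
        print(n,"slot",s,"x med %.4f"%np.median(t[:,0]),np.percentile(t[:,0],[5,95]).round(4),"y",np.percentile(t[:,1],[1,99]).round(4),"ztop",zt.round(4),len(t),"slope",np.polyfit(t[:,1],t[:,0],1)[0].round(3))
E
```

```text
t 3.75 pos [0.5069 0.0979 0.2078] q [-0.71  0.05  0.49  1.83 -0.02  1.27 -0.44]
Rcols az x,y: [77.5, -12.5] tz [-0.    -0.001 -1.   ]
(0.491, 0.1, 0.2) ->mm [ -1.4 -16.    7.8]
wrist bar [0, 0, 0, 0, 0, 0, 0, 101, 20, 0, 0, 0, 0, 0, 0, 0, 0, 10]
 knob [0, 0, 0, 0, 0, 0, 0, 0, 0, 0, 0, 0, 0, 0, 0, 0, 0, 0]
top bar [0, 0, 0, 0, 0, 0, 0, 34, 6, 0, 0, 10, 38, 1, 0, 0, 0, 0]
 knob [0, 0, 0, 0, 0, 0, 0, 24, 3, 7, 9, 11, 3, 3, 0, 0, 0, 0]
side bar [0, 0, 0, 0, 0, 0, 0, 53, 20, 0, 0, 16, 40, 0, 0, 0, 0, 4]
 knob [0, 0, 0, 0, 0, 0, 0, 14, 4, 0, 0, 3, 2, 1, 0, 0, 0, 0]
wrist slot -0.046 x med -0.0433 [-0.0477 -0.0398] y [-0.0378  0.0669] ztop 0.0808 996 slope 0.003
wrist slot 0 x med 0.0025 [-0.0015  0.0062] y [-0.0405  0.0581] ztop 0.0739 816 slope 0.003
wrist slot 0.046 x med 0.0478 [0.0439 0.0508] y [-0.0593  0.0776] ztop 0.0879 1033 slope 0.001
top slot -0.046 x med -0.0462 [-0.05   -0.0422] y [-0.0552  0.0603] ztop 0.0831 86 slope 0.007
top slot 0 x med -0.0017 [-0.004   0.0012] y [-0.0322  0.0559] ztop 0.0776 31 slope 0.014
top slot 0.046 x med 0.0471 [0.0427 0.0505] y [0.04   0.0769] ztop 0.0894 27 slope 0.036
side slot -0.046 x med -0.0455 [-0.0487 -0.0407] y [-0.0599  0.0649] ztop 0.0819 114 slope 0.004
side slot 0 x med 0.0008 [-0.0026  0.0053] y [-0.0526  0.0546] ztop 0.0752 93 slope 0.006
side slot 0.046 x med 0.0468 [0.0434 0.0515] y [-0.0697  0.077 ] ztop 0.0886 126 slope 0.003
```

View pics/w2.png

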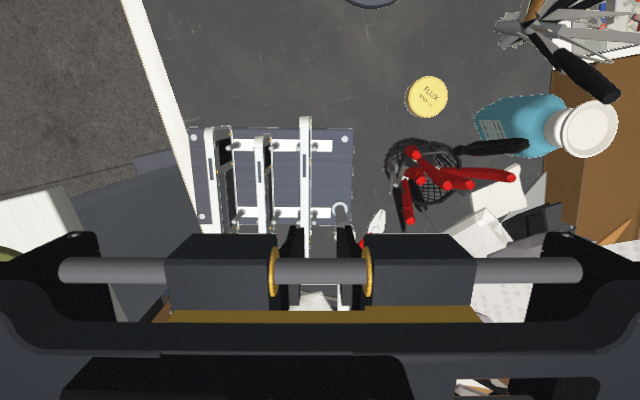

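Call:
{"method": "arm_command", "body": {"motion": [[30,-2,-15,30,0],[30,-2,-15,60,0],[30,-2,-15,90,0],[30,-2,-15,98,0],[30,-2,-15,98,0]]}}

```text
time: 4.32
position: [0.4901, 0.0957, 0.1075]
tool_rot: [-2.456, -1.957, 0.008]
ft_force: [-0.3, 0.6, -0.8]
grip_width: 0.349
grip_force: 0.0
```

```bash
python3 - <<'E'
from h import *
to([(.4912,.0994,.072)]); s=get_state(); print(s["grip_width"]*87,s["ft_force"])
E
```

```text
t 4.32 pos [0.4901 0.0957 0.1075] q [-0.7   0.11  0.49  1.98 -0.06  1.06 -0.42]
Rcols az x,y: [77.1, -12.9] tz [-0.005 -0.002 -1.   ]
(0.4912, 0.0994, 0.072) ->mm [ 3.9  0.4 35.5]
30.33827562253735 [-0.27814046  0.55349761 -0.77809465]
```

Call:
{"method": "arm_command", "body": {"motion": [[30,3,0,18,0],[30,3,0,36,0],[30,3,0,36,0],[0,3,0,36,0],[0,3,0,36,0]], "newtons": 30}}

```text
time: 4.73
position: [0.4941, 0.1006, 0.0754]
tool_rot: [2.455, 1.959, 0.004]
ft_force: [-0.5, 0.3, -0.0]
grip_width: 0.266
grip_force: 0.0
```

Call:
{"method": "arm_command", "body": {"motion": [[0,0,0,0,0],[0,0,0,0,0],[0,0,0,0,0]]}}

```text
time: 4.98
position: [0.4933, 0.101, 0.0747]
tool_rot: [-2.455, -1.96, -0.003]
ft_force: [-1.2, -0.2, 3.3]
grip_width: 0.097
grip_force: 30.0
```

Call:
{"method": "arm_command", "body": {"motion": [[0,0,0,-15,0],[0,0,0,-35,0],[0,0,0,-60,0],[0,0,0,-90,0],[0,0,0,-120,0]]}}

```text
time: 5.4
position: [0.4923, 0.1005, 0.1947]
tool_rot: [-2.455, -1.96, 0.001]
ft_force: [0.5, 1.1, 0.6]
grip_width: 0.093
grip_force: 30.0
```

Call:
{"method": "arm_command", "body": {"motion": [[0,0,0,0,0],[0,0,0,0,0],[0,18,-21,-20,-6],[0,36,-42,-40,-12],[0,54,-63,-60,-18]]}}

```text
time: 5.82
position: [0.4417, 0.1673, 0.2526]
tool_rot: [-2.113, -2.323, 0.005]
ft_force: [0.5, 1.0, -0.5]
grip_width: 0.095
grip_force: 30.0
```

```bash
python3 - <<'E'
from h import *
im,d,P=grab("side"); cv2.imwrite("pics/s3.png",cv2.resize(im[120:320,220:460],None,fx=2.5,fy=2.5)[...,::-1])
s=get_state(); print(s["grip_width"]*87,s["ft_force"],s["grip_force"])
to([(.33,.33,.5)])
E
```

```text
8.389441580271342 [-2.05543931  4.72016564  1.29396641] 30.00148112681927
t 5.87 pos [0.4399 0.1742 0.2568] q [-0.82 -0.09  0.37  1.85  0.03  1.36 -0.35]
Rcols az x,y: [96.2, 6.2] tz [ 0.     0.005 -1.   ]
(0.33, 0.33, 0.5) ->mm [ 167.9  -92.3 -242.5]
```

View pics/s3.png

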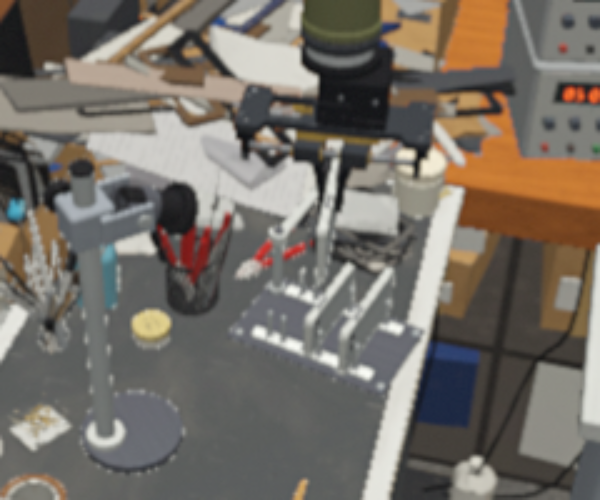

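Call:
{"method": "arm_command", "body": {"motion": [[0,33,-18,-10,-7],[0,66,-36,-20,-14],[0,99,-54,-30,-21],[0,133,-72,-40,-28],[0,166,-90,-50,-35]]}}

```text
time: 6.28
position: [0.3369, 0.3253, 0.3026]
tool_rot: [-1.314, -2.853, 0.003]
ft_force: [0.4, 0.8, -0.5]
grip_width: 0.095
grip_force: 30.0
```

Call:
{"method": "arm_command", "body": {"motion": [[0,0,0,-40,-4],[0,0,0,-80,-4],[0,0,0,-120,-4],[0,0,0,-160,-4],[0,0,0,-200,-4]]}}

```text
time: 6.7
position: [0.3383, 0.3242, 0.504]
tool_rot: [-1.222, -2.894, 0.003]
ft_force: [0.9, 0.6, -0.2]
grip_width: 0.094
grip_force: 30.0
```

```bash
python3 - <<'E'
from h import *
to([(.33,.33,.7)])
E
```

```text
t 6.7 pos [0.3383 0.3242 0.504 ] q [-1.03 -0.06  0.2   1.35  0.01  1.85 -0.06]
Rcols az x,y: [134.2, 44.2] tz [-0.001 -0.002 -1.   ]
(0.33, 0.33, 0.7) ->mm [   9.9   -2.3 -196. ]
```

Call:
{"method": "arm_command", "body": {"motion": [[0,0,0,-40,0],[0,0,0,-80,0],[0,0,0,-120,0],[0,0,0,-160,0],[0,0,0,-200,0]]}}

```text
time: 7.12
position: [0.3395, 0.3249, 0.6239]
tool_rot: [1.216, 2.876, 0.076]
ft_force: [0.3, -0.5, -0.4]
grip_width: 0.098
grip_force: 30.0
```

```bash
python3 - <<'E'
from h import *
to([(.33,.33,.7)])
E
```

```text
t 7.12 pos [0.3395 0.3249 0.6239] q [-1.19  0.01  0.38  1.03 -0.    2.05 -0.04]
Rcols az x,y: [134.2, 44.1] tz [ 0.036  0.037 -0.999]
(0.33, 0.33, 0.7) ->mm [ 10.4   0.7 -76.2]
```

Call:
{"method": "arm_command", "body": {"motion": [[0,0,0,-40,0],[0,0,0,-80,0],[0,0,0,-120,0],[0,0,0,-160,0],[0,0,0,-200,0]]}}

```text
time: 7.53
position: [0.3355, 0.3212, 0.6461]
tool_rot: [1.207, 2.859, 0.146]
ft_force: [0.2, -0.3, -1.3]
grip_width: 0.097
grip_force: 30.0
```

```bash
python3 - <<'E'
from h import *
to([(.33,.33,.7)])
E
```

```text
t 7.53 pos [0.3355 0.3212 0.6461] q [-0.84 -0.    0.02  0.99  0.    2.05 -0.05]
Rcols az x,y: [134.2, 44.2] tz [ 0.068  0.073 -0.995]
(0.33, 0.33, 0.7) ->mm [ 10.4   7.5 -53.4]
```

Call:
{"method": "arm_command", "body": {"motion": [[0,0,40,-40,0],[0,0,80,-80,0],[0,0,120,-120,0],[0,0,160,-160,0],[0,0,200,-200,0]]}}

```text
time: 7.95
position: [0.3945, 0.3794, 0.6628]
tool_rot: [1.196, 2.838, 0.214]
ft_force: [-0.4, 0.6, -0.3]
grip_width: 0.096
grip_force: 30.0
```

```bash
python3 - <<'E'
from h import *
to([(.33,.33,.7)])
E
```

```text
t 7.95 pos [0.3945 0.3794 0.6628] q [-1.07  0.17  0.34  0.78 -0.08  2.05  0.  ]
Rcols az x,y: [134.3, 44.3] tz [ 0.104  0.106 -0.989]
(0.33, 0.33, 0.7) ->mm [  9.8 -74.2 -48.8]
```

Call:
{"method": "arm_command", "body": {"motion": [[0,0,-40,-40,0],[0,0,-80,-80,0],[0,0,-120,-120,0],[0,0,-160,-160,0],[0,0,-200,-200,0]]}}

```text
time: 8.37
position: [0.3335, 0.3124, 0.6848]
tool_rot: [1.188, 2.835, 0.269]
ft_force: [0.7, -0.5, -0.5]
grip_width: 0.096
grip_force: 30.0
```

```bash
python3 - <<'E'
from h import *
to([(.33,.33,.7)])
E
```

```text
t 8.37 pos [0.3335 0.3124 0.6848] q [-0.83 -0.03  0.02  0.93 -0.01  2.05 -0.03]
Rcols az x,y: [134.6, 44.4] tz [ 0.119  0.139 -0.983]
(0.33, 0.33, 0.7) ->mm [ 15.2  12.4 -12.9]
```

Call:
{"method": "arm_command", "body": {"motion": [[0,0,40,-40,0],[0,0,80,-80,0],[0,0,120,-120,0],[0,0,160,-160,0],[0,0,200,-200,0]]}}

```text
time: 8.78
position: [0.3908, 0.3655, 0.7043]
tool_rot: [1.185, 2.806, 0.337]
ft_force: [-0.6, -0.0, -1.5]
grip_width: 0.097
grip_force: 30.0
```

Call:
{"method": "arm_command", "body": {"motion": [[0,0,-40,-40,0],[0,0,-80,-80,0],[0,0,-120,-120,0],[0,0,-160,-160,0],[0,0,-200,-200,0]]}}

```text
time: 9.2
position: [0.3202, 0.2868, 0.7231]
tool_rot: [1.18, 2.794, 0.389]
ft_force: [1.3, -0.9, -0.3]
grip_width: 0.098
grip_force: 30.0
```

Call:
{"method": "arm_command", "body": {"motion": [[0,0,40,-40,0],[0,0,80,-80,0],[0,0,120,-120,0],[0,0,160,-160,0],[0,0,200,-200,0]]}}

```text
time: 9.62
position: [0.3679, 0.3269, 0.7469]
tool_rot: [1.177, 2.766, 0.454]
ft_force: [0.6, 0.1, -1.3]
grip_width: 0.096
grip_force: 30.0
```

```bash
python3 - <<'E'
from h import *
to([(.33,.33,.7)])
F=np.array([.611,.3217]); a=np.radians(46); lk=-np.array([np.cos(a),np.sin(a)]); la=np.array([-lk[1],lk[0]])
for i in(0,1):
  for n in("top","side"):
    w=np.load(f"{n}{i}.npz")["w"].reshape(-1,3); s=(w[:,:2]-F)@lk-.015; l=(w[:,:2]-F)@la; h=w[:,2]-.31
    t=np.radians(23); ax=s*np.cos(t)-h*np.sin(t); v=s*np.sin(t)+h*np.cos(t)
    m=(ax>.044)&(ax<.066)&(np.hypot(l,v)<.035); 
    ct=np.linalg.lstsq(np.c_[2*l[m],2*v[m],np.ones(m.sum())],l[m]**2+v[m]**2,rcond=None)[0]
    print(i,n,m.sum(),"lat",np.percentile(l[m],[2,98]).round(4),"v",np.percentile(v[m],[2,98]).round(4),"ax",np.percentile(ax[m],[2,98]).round(4),"circle",ct[:2].round(4),np.sqrt(ct[2]+ct[0]**2+ct[1]**2).round(4))
E
```

```text
t 9.62 pos [0.3679 0.3269 0.7469] q [-0.98  0.04  0.24  0.73 -0.05  2.05 -0.  ]
Rcols az x,y: [134.1, 43.7] tz [ 0.208  0.232 -0.95 ]
(0.33, 0.33, 0.7) ->mm [ 27.5 -38.6  37.5]
0 top 113 lat [-0.0262  0.023 ] v [-0.0054  0.0252] ax [0.0449 0.0604] circle [-0.0013  0.0017] 0.0213
0 side 199 lat [-0.0269  0.018 ] v [-0.0253  0.0241] ax [0.0447 0.0597] circle [-0.0014 -0.0007] 0.0223
1 top 117 lat [-0.026   0.0231] v [-0.0077  0.026 ] ax [0.0448 0.0606] circle [-0.0012  0.0019] 0.0212
1 side 198 lat [-0.0264  0.0164] v [-0.0246  0.0236] ax [0.0445 0.059 ] circle [-0.0017 -0.0009] 0.0221
```

Call:
{"method": "arm_command", "body": {"motion": [[0,0,-40,-40,0],[0,0,-80,-80,0],[0,0,-120,-120,0],[0,0,-160,-160,0],[0,0,-200,-200,0]]}}

```text
time: 10.03
position: [0.273, 0.2325, 0.7535]
tool_rot: [1.17, 2.742, 0.506]
ft_force: [-1.8, 0.7, 0.6]
grip_width: 0.096
grip_force: 30.0
```

Call:
{"method": "arm_command", "body": {"motion": [[0,0,40,-40,0],[0,0,80,-80,0],[0,0,120,-120,0],[0,0,160,-160,0],[0,0,200,-200,0]]}}

```text
time: 10.45
position: [0.3297, 0.2882, 0.7888]
tool_rot: [1.154, 2.715, 0.573]
ft_force: [0.2, 0.2, 0.4]
grip_width: 0.099
grip_force: 30.0
```

```bash
cat > tgt.py <<'E'
from h import *
F=np.array([.611,.3217]); a=np.radians(45); t=np.radians(23)
lk=-np.array([np.cos(a),np.sin(a),0]); up=np.array([0,0,1.])
X=-(lk*np.cos(t)-up*np.sin(t)); Y=np.array([-np.sin(a),np.cos(a),0]); Z=np.cross(X,Y)
lens=np.r_[F,.31]+.015*lk-.06*X; C=lens-.12*X
s=get_state(); Rm=R.from_rotvec(s["tool_rot"]).as_matrix()
# frame axes from tool: x_f = tool y, z_f=-tool z, y_f = tool x
B=np.c_[Rm[:,1],Rm[:,0],-Rm[:,2]]
E=B.T@np.c_[X,Y,Z]; print("target rot in frame axes deg",np.degrees(R.from_matrix(E).as_rotvec()).round(1),"angle x,y",np.degrees(np.arccos([X@B[:,0],Y@B[:,1]])).round(1))
OFF=-.0115  # frame centre to TCP along z_f (TCP above centre by -OFF)
print("lens",lens.round(4),"C",C.round(4))
to([tuple(C+.024*B[:,2])])
E
python3 tgt.py
```

```text
target rot in frame axes deg [-0.9  0.3  1.2] angle x,y [1.3 1.5]
lens [0.5613 0.272  0.2866] C [0.4832 0.1939 0.2397]
t 10.45 pos [0.3297 0.2882 0.7888] q [-0.37 -0.05 -0.34  0.73 -0.07  2.05  0.01]
Rcols az x,y: [134.2, 43.7] tz [ 0.268  0.291 -0.918]
(np.float64(0.4767943805346385), np.float64(0.18695584047207459), np.float64(0.26171115834116015)) ->mm [-187.2 -174.6  494.1]
```

Call:
{"method": "arm_command", "body": {"motion": [[0,-14,-8,36,0],[0,-28,-16,72,0],[0,-42,-24,108,0],[0,-56,-32,144,0],[0,-70,-40,180,0]]}}

```text
time: 10.87
position: [0.4003, 0.2636, 0.6037]
tool_rot: [1.155, 2.715, 0.572]
ft_force: [0.4, 0.8, 0.2]
grip_width: 0.095
grip_force: 30.0
```

Call:
{"method": "arm_command", "body": {"motion": [[0,-14,-14,34,0],[0,-28,-28,68,0],[0,-42,-42,102,0],[0,-56,-56,136,0],[0,-70,-70,170,0]]}}

```text
time: 11.28
position: [0.4482, 0.2189, 0.4183]
tool_rot: [1.154, 2.716, 0.572]
ft_force: [-0.2, -0.3, -0.4]
grip_width: 0.097
grip_force: 30.0
```

```bash
python3 tgt.py
```

```text
target rot in frame axes deg [-0.9  0.2  1.2] angle x,y [1.3 1.6]
lens [0.5613 0.272  0.2866] C [0.4832 0.1939 0.2397]
t 11.28 pos [0.4482 0.2189 0.4183] q [-0.22 -0.3  -0.12  1.78 -0.23  1.3   0.44]
Rcols az x,y: [134.2, 43.6] tz [ 0.268  0.29  -0.919]
(np.float64(0.47681101541789017), np.float64(0.18696118351005006), np.float64(0.26171769992504273)) ->mm [-46.5 -62.9 142.2]
```

Call:
{"method": "arm_command", "body": {"motion": [[0,-9,-11,20,0],[0,-18,-22,40,0],[0,-28,-33,60,0],[0,-37,-44,80,0],[0,-46,-55,100,0]]}}

```text
time: 11.7
position: [0.4702, 0.18, 0.3043]
tool_rot: [1.155, 2.716, 0.572]
ft_force: [0.5, -0.2, -0.0]
grip_width: 0.095
grip_force: 30.0
```

```bash
python3 tgt.py
```

```text
target rot in frame axes deg [-0.9  0.2  1.3] angle x,y [1.3 1.6]
lens [0.5613 0.272  0.2866] C [0.4832 0.1939 0.2397]
t 11.7 pos [0.4702 0.18   0.3043] q [-0.2  -0.27 -0.06  1.98 -0.26  1.1   0.59]
Rcols az x,y: [134.2, 43.6] tz [ 0.267  0.29  -0.919]
(np.float64(0.47681583105065345), np.float64(0.1869664513842279), np.float64(0.26172076645810766)) ->mm [-0.6 -8.  42.9]
```

Orientation held. Final step in, then a check of the held frame in the clouds.

Call:
{"method": "arm_command", "body": {"motion": [[0,0,-2,10,0],[0,0,-4,22,0],[0,0,-6,34,0],[0,0,-8,43,0],[0,0,-8,43,0]]}}

```text
time: 12.12
position: [0.4757, 0.1887, 0.2619]
tool_rot: [1.154, 2.719, 0.571]
ft_force: [-0.8, -0.3, -1.2]
grip_width: 0.098
grip_force: 30.0
```

Call:
{"method": "arm_command", "body": {"motion": [[0,0,0,0,0],[0,0,0,0,0]]}}

```text
time: 12.28
position: [0.4773, 0.1886, 0.2654]
tool_rot: [1.152, 2.714, 0.575]
ft_force: [1.4, 0.7, -0.5]
grip_width: 0.095
grip_force: 30.0
```

```bash
cat >> tgt.py <<'E'
print("TCP->centre in lens frame",(np.c_[X,Y,Z].T@(s["position"]-.024*B[:,2]-lens)*1000).round(1))
for n in("wrist","top","side"):
    im,d,P=grab(n); w=cloud(d,P).reshape(-1,3); q=(w-lens)@np.c_[X,Y,Z]
    if n=="side": cv2.imwrite("pics/s4.png",cv2.resize(im[120:320,220:460],None,fx=3,fy=3)[...,::-1])
    m=(abs(q[:,0]+.12)<.03)&(abs(q[:,1])<.11)&(q[:,2]>-.06)&(q[:,2]<.045); p=q[m]
    if len(p)<40: print(n,len(p)); continue
    A=np.linalg.lstsq(np.c_[p[:,1:],np.ones(len(p))],p[:,0],rcond=None)[0]
    g=np.abs(p[:,0]-np.c_[p[:,1:],np.ones(len(p))]@A)<.006; p=p[g]
    A=np.linalg.lstsq(np.c_[p[:,1:],np.ones(len(p))],p[:,0],rcond=None)[0]
    print(n,len(p),"x",np.median(p[:,0]).round(4),"y",np.percentile(p[:,1],[1,99]).round(4),"z",np.percentile(p[:,2],[1,99]).round(4),"slopes",A.round(3), "low edge", [np.percentile(p[abs(p[:,1]-c)<.015,2],2).round(4) if (abs(p[:,1]-c)<.015).sum()>8 else None for c in(-.05,0,.05)])
E
python3 tgt.py
```

```text
target rot in frame axes deg [-0.9  0.4  1.2] angle x,y [1.2 1.5]
lens [0.5613 0.272  0.2866] C [0.4832 0.1939 0.2397]
t 12.28 pos [0.4773 0.1886 0.2654] q [-0.21 -0.24 -0.07  2.03 -0.27  1.01  0.59]
Rcols az x,y: [134.3, 43.7] tz [ 0.27   0.291 -0.918]
(np.float64(0.47674282178878336), np.float64(0.18693660911260845), np.float64(0.26168993440413585)) ->mm [-0.9 -2.9  2.8]
TCP->centre in lens frame [-117.1    0.8    2.8]
wrist 2930 x -0.116 y [-0.0282  0.0747] z [0.0232 0.0408] slopes [ 0.02  -0.003 -0.117] low edge [None, np.float64(0.0163), np.float64(0.0378)]
top 210 x -0.1144 y [-0.0751  0.0764] z [-0.0354  0.0414] slopes [ 0.021 -0.04  -0.115] low edge [np.float64(-0.029), None, np.float64(-0.0338)]
side 1060 x -0.115 y [-0.0767  0.0755] z [-0.0327  0.0408] slopes [ 0.02   0.002 -0.115] low edge [np.float64(-0.0323), np.float64(-0.0322), np.float64(-0.0314)]
```

View pics/s4.png

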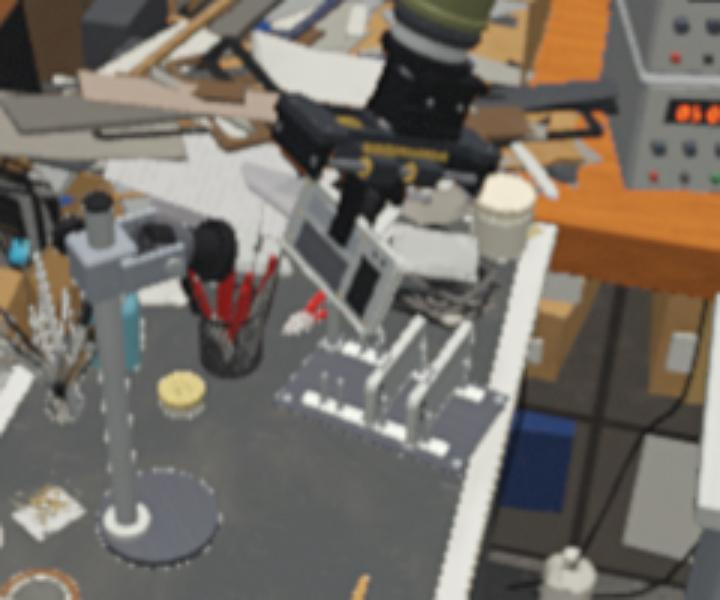

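Call:
{"method": "arm_command", "body": {"motion": [[0,0,-1,3,0],[0,0,-1,3,0],[0,0,-1,3,0],[0,0,-1,3,0],[0,0,-1,3,0]]}}

```text
time: 12.85
position: [0.4771, 0.1886, 0.2616]
tool_rot: [1.153, 2.714, 0.574]
ft_force: [-1.1, -0.1, -0.9]
grip_width: 0.097
grip_force: 30.0
```

Call:
{"method": "arm_command", "body": {"motion": [[0,0,0,0,0],[0,0,0,0,0],[0,0,0,0,0],[0,0,0,0,0],[0,0,0,0,0]]}}

```text
time: 13.27
position: [0.4771, 0.1886, 0.2615]
tool_rot: [1.153, 2.714, 0.574]
ft_force: [-0.5, -0.3, -1.0]
grip_width: 0.095
grip_force: 30.0
```

```bash
python3 tgt.py; python3 -c "
from h import *
s=get_state();print(abs(s['qd']).max(),s['grip_force'],s['position']); print(close_job())"
```

```text
target rot in frame axes deg [-0.9  0.4  1.2] angle x,y [1.2 1.5]
lens [0.5613 0.272  0.2866] C [0.4832 0.1939 0.2397]
t 13.27 pos [0.4771 0.1886 0.2615] q [-0.21 -0.23 -0.07  2.04 -0.27  1.    0.6 ]
Rcols az x,y: [134.2, 43.7] tz [ 0.27   0.291 -0.918]
(np.float64(0.4767600244269857), np.float64(0.18694519874236692), np.float64(0.2616977227009758)) ->mm [-0.9 -1.2 -0.7]
TCP->centre in lens frame [-118.7    0.9   -0.7]
wrist 2952 x -0.1176 y [-0.028   0.0748] z [0.0192 0.0377] slopes [ 0.02   0.023 -0.119] low edge [None, np.float64(0.0131), np.float64(0.0342)]
top 205 x -0.1158 y [-0.0736  0.0768] z [-0.0378  0.0371] slopes [ 0.021 -0.035 -0.117] low edge [np.float64(-0.0326), None, np.float64(-0.0359)]
side 1061 x -0.1169 y [-0.077   0.0757] z [-0.0369  0.0368] slopes [ 0.019 -0.001 -0.117] low edge [np.float64(-0.0358), np.float64(-0.0359), np.float64(-0.0349)]
0.0014185962073313468 29.998897374607623 [0.47713006 0.18860862 0.26152252]
the job is handed in; nothing more can be done
None
```

I handed the job in at about 13.5 s: the keeper is open about 1.6 rad, and the largest frame is held still with its inner side to the lens, measured about 119 mm in front of the glass, within about 1 mm of the line of sight and about 2° of square and level (no verdict was shown).

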